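Restart a badly started jar lid in the storeroom

TASK

The lid of the square storage jar was started wrongly and is riding on top of its thread. Turn it backward (anticlockwise seen from above) until the thread start lets it drop, let it down, then screw it forward (clockwise) until it is fully home, and let go. Never screw it forward while it still rides high, and do not touch the closed round jar beside it.

Things in the scene. Friction and masses are not known exactly. Their poses are not given: they have to be found in the camera images.
- lid_grip (a point): Grip point of the square jar's lid, on its axis. Lid: grey ribbed disc, 100 mm across, 24 mm high, captive, 0.15 kg. On top a bar 22 mm thick (this point's x: close the fingers along it), 76 mm long (y), 34 mm high; its top is 12 mm above this point, the disc's top 22 mm below. Let go, the lid falls by its weight; gripped, it sinks only as far as the gripper takes it.
- lid (a joint): Turn of that lid, rad, growing forward (clockwise from above). 0: bar parallel to the jar's y axis; stops at -0.25 and 1.05 (home). Starts at 0.45 to 0.75, on top of the thread. Below 0.15 it is clear of the thread and can drop 10 mm, then turn forward beneath it. On or under the thread it sinks 1.5 mm per rad forward and rises as much backward. Friction 0.04 N m: stays where left.
- square_jar: White plastic jar with the SQUARE body, 140 x 140 mm, 150 mm to the shoulder, held fast in a low wooden frame. Origin: centre of its underside; x, y parallel to its walls, z up; x points within 0.35 rad of straight away from the robot. The lid's grip point is on its z axis: about 220 mm up while the lid rides on the thread, 211 mm just after dropping at 0, 209 mm home.
- round_jar: White plastic jar with the ROUND body, 144 mm across, its like lid already closed (bar top 221 mm up), held fast in a low wooden frame. Not to be touched. Origin: centre of its underside. Either jar may be the left or the right one.

How it is judged:
By the outcome, as a careful person would: the job done as asked, in the order asked, and still so for the second after the job is handed in, with the robot touching nothing.
It also fails if it takes over 40 s, if anything falls off the work surface, if the arm or the gripper's body presses on something with over 40 N, if the wrist force passes 120 N, or if a joint passes its speed limit or range.

ROBOT

A 6-joint arm with a two-finger parallel gripper is mounted at the origin on the work surface. World frame = base frame: x ahead of the robot, y to its left, z up, the work surface at z = 0. Lengths are in mm, angles in rad, forces in N, time in s.
With the tool pointing down it reaches from about 300 to 825 mm from the base axis. Payload 5.4 kg.
Tool frame: the origin (TCP) lies at the very end of the fingers, on their centre line; the grasp point (between the pads) lies 19 mm behind it (r.grip_depth is the distance from the TCP to the grasp point, in mm); z points along the fingers, x is the direction in which the jaws open and shut, and the axes are right-handed (so a half turn about z gives the same grasp; the last joint's range is limited). The gripper opens to 92 mm and grips with 3 to 60 N. Pads are 20 mm wide; open, the fingers measure 128 mm over their backs; the gripper's body (75 mm by 189 mm) begins 69 mm behind the grasp point.
Start: joints at [-1.495, 0.158, 1.597, -0, 1.386, -0.21], TCP at [162.083, -551.665, 179.801] pointing down, gripper open.
Joint ranges: [-2.91, 2.91], [-0.94, 2.29], [0.18, 2.7], [-1.29, 4.43], [0.17, 2.64], [-3, 3]. Speed limits (rad/s): [2.57, 2.57, 3.14, 3.14, 3.14, 3.14].

INTERFACE

Orientations are given as a rotation vector (axis times angle).
In Python, from station import r, cams gives the robot as it stands.
- The arm moves only by the tool arm_command, never from a script. Its argument "moves" is a list of rows, each an object with "fingers": the closure in counts, from 0 (fully open) to 255 (shut); "offset": the shift along the tool's x, y, z in m, a list of three; "spin": the turn about the tool's z in units of 6 degrees (1.0 is 6 degrees). A call has 1 to 10 rows; each row shifts and turns the pose as measured when the row begins, along the tool's axes as they then stand; what a row does not reach is not made up. A row lasts 1/8 s, in which the tool goes at most 62.5 mm and 10.7 degrees, less where a joint would pass 70% of its speed; a pose out of reach is approached as far as the arm can. A call with a gripper value outside its range is refused whole. The fingers move at their own pace and stop on an object; "grip_force" is the grip in N (left out, the last holds). Time passes only in rows, so rows that do not move let the fingers close. It gives the time, the measured TCP pose, the force and the opening at its end, in the units of the state.
- r.state(): the state, without advancing time (a new reading comes with each control period).
- cams.capture(name): name is "scene" or "top" or "wrist"; returns the picture (420x560x3 uint8, red, green, blue); there is no depth.
- cams.calibration(name): a dict with "vfov" (degrees; the focal length in pixels is half the picture's height over the tangent of half this angle, whatever the lens; pixels are square), "cx", "cy" (the principal point, pixels), "dist" ([k1, k2, p1, p2, k3] as OpenCV has them; the pictures are not rectified), "pose" (4x4, takes a point from camera to world coordinates). Camera axes: x right, y down, z forward; pixel columns grow to the right and rows downward; lengths in mm; the calibration is good to about 2 mm. A picture is of the moment at which its call begins: read the wrist's pose just before it. calibration takes no time and is no camera call; for the wrist camera it gives the pose at the moment of the call.
- r.job_done(): hands the job in, once; it reports no verdict.
The state is a dict: "t": time; "q": joint angles; "qd": joint speeds; "joint_efforts": joint torques, N m; "tool_pos": TCP position; "tcp_rot": TCP orientation; "force": force on the tool from outside, world axes, zero at the start; "moment": the same for the moment, N m; "finger_gap": opening from 0.0 (shut) to 1.0 (fully open).
Only numpy, scipy, OpenCV 4.12 (cv2) and the standard library are available. Lean on these libraries where they do the work, as an engineer would, in place of code of your own. Each camera call takes 0.05 s, during which the arm holds its last target.

## Working session

There is one attempt and no reset: what is moved stays moved. The work goes in short steps, Python scripts to look and compute and a tool call to move; the robot and the scene stay as the last step left them, time stands still between calls to the robot, and variables do not carry over. Pictures are saved under pics/ and viewed, and the job is handed in when it is done.

Besides the shell and the picture viewer there is one more tool, called after "Call:" by a JSON object that holds its "method" and its "body", one argument or row to a line. arm_command: Moves the arm, as the interface text tells. Its arguments: {"type":"object","properties":{"moves":{"type":"array"},"grip_force":{"type":"number"}},"required":["moves"]}

```bash
mkdir -p pics; ls
python3 - <<'E'
from station import r,cams
import cv2,numpy as np
s=r.state(); print(s)
for n in("scene","top"):
    im=cams.capture(n); cv2.imwrite(f"pics/{n}0.png",im[:,:,::-1]); c=cams.calibration(n); print(n,c['vfov'],c['cx'],c['cy'],c['dist'],np.round(c['pose'],3).tolist())
E
```

```text
pics
{'t': 0.0, 'q': array([-1.49512476e+00,  1.59049126e-01,  1.59821313e+00,  8.08609814e-06,
        1.38620629e+00, -2.10099553e-01]), 'qd': array([-0.00099067,  0.00037657,  0.00102711, -0.00011605, -0.00236493,
       -0.00155552]), 'joint_efforts': array([-2.63504280e-04, -3.85572910e+01, -3.22109163e+01,  7.00824265e-02,
        3.79405974e-02, -1.49273060e-04]), 'tool_pos': array([ 162.02066733, -550.98571836,  178.82851479]), 'tcp_rot': array([-2.51399924e+00,  1.88162226e+00,  1.92867539e-03]), 'force': array([-0.44705347,  0.07135888,  0.21199046]), 'moment': array([ 0.03105682, -0.00909988, -0.02062365]), 'finger_gap': 1.001252440872941}
scene 56.731493560838175 279.63342596336685 208.80009696558184 [-0.091611  0.        0.        0.        0.      ] [[0.629, 0.747, -0.216, 715.637], [0.778, -0.604, 0.175, -142.578], [0.001, -0.278, -0.961, 845.555], [0.0, 0.0, 0.0, 1.0]]
top 51.16754259549027 273.2279867064225 205.2854919326163 [0.02140893 0.         0.         0.         0.        ] [[-0.008, -0.997, 0.074, 486.216], [-1.0, 0.008, 0.005, -2.933], [-0.006, -0.074, -0.997, 1054.298], [0.0, 0.0, 0.0, 1.0]]
```

View pics/scene0.png

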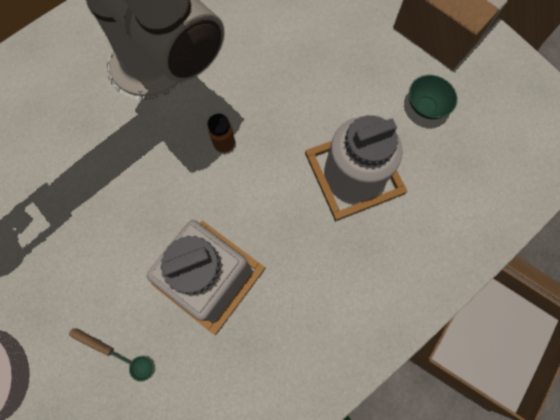

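View pics/top0.png

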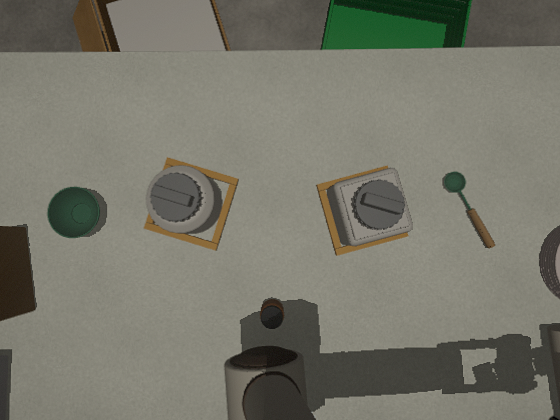

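The square jar is on the right (top view, lid about (379,204), bar running from the upper left to the lower right). The round jar is on the left at (180,198). Next I enlarge both views to measure.

Run:
```python
import cv2,numpy as np
a=cv2.imread('pics/top0.png')[150:265,305:425]; b=cv2.imread('pics/scene0.png')[210:340,135:275]
cv2.imwrite('pics/cropA.png',np.hstack([cv2.resize(a,(400,383),interpolation=2),cv2.resize(b,(400,371),interpolation=2)[:371]][0:1])) 
cv2.imwrite('pics/cropA.png',cv2.resize(a,None,fx=5,fy=5,interpolation=cv2.INTER_CUBIC)); cv2.imwrite('pics/cropB.png',cv2.resize(b,None,fx=4.5,fy=4.5,interpolation=cv2.INTER_CUBIC))
```

```text
(no output)
```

View pics/cropA.png

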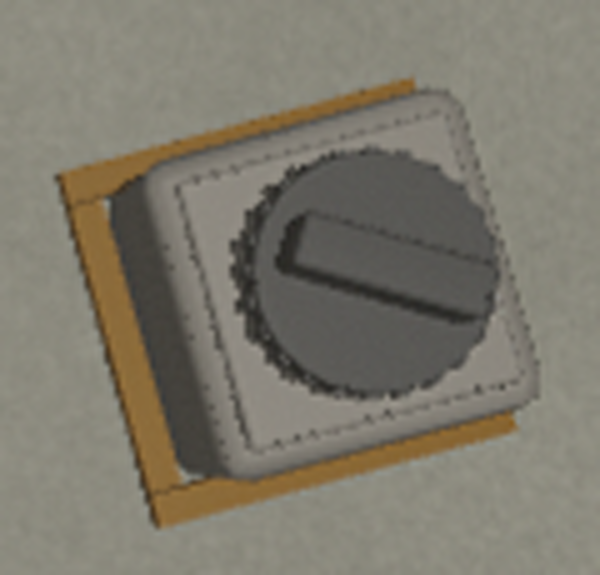

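View pics/cropB.png

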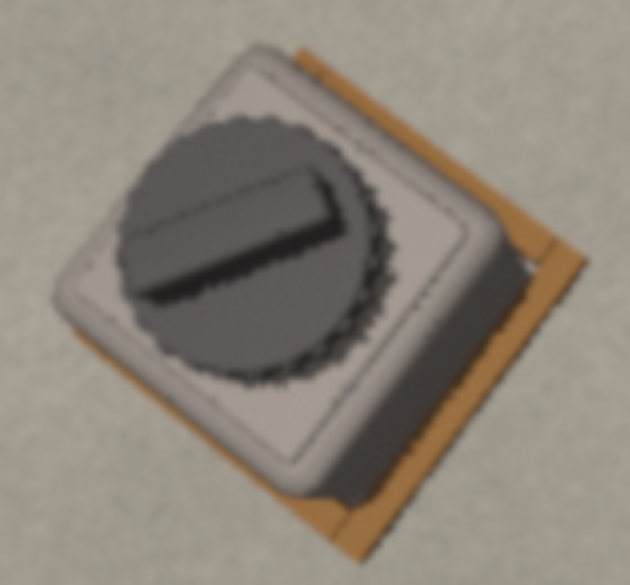

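```bash
cat > h.py <<'E'
import numpy as np,cv2
from station import r,cams
def ray(n,px,c=None):
    c=c or cams.calibration(n); f=210/np.tan(np.radians(c['vfov']/2))
    K=np.array([[f,0,c['cx']],[0,f,c['cy']],[0,0,1]])
    u=cv2.undistortPoints(np.array(px,float).reshape(-1,1,2),K,np.array(c['dist'])).reshape(-1,2)
    P=np.array(c['pose']); d=np.c_[u,np.ones(len(u))]@P[:3,:3].T
    return P[:3,3],d
def plane(n,px,z,c=None):
    o,d=ray(n,px,c); return o+d*((z-o[2])/d[:,2])[:,None]
def tri(p1,p2):
    o1,d1=ray('top',p1);o2,d2=ray('scene',p2);out=[]
    for a,b in zip(d1,d2):
        a=a/np.linalg.norm(a);b=b/np.linalg.norm(b)
        s=np.linalg.lstsq(np.c_[a,-b],o2-o1,rcond=None)[0]
        A=o1+s[0]*a;B=o2+s[1]*b; out.append(np.r_[(A+B)/2,np.linalg.norm(A-B)])
    return np.array(out)
E
python3 - <<'E'
from h import *
np.set_printoptions(precision=1,suppress=True)
A=lambda p:(np.array(p,float)+.5)/5-.5+[305,150]
B=lambda p:(np.array(p,float)+.5)/4.5-.5+[135,210]
bt=A([(310,212),(497,262),(478,318),(293,268)]); bs=B([(133,235),(310,168),(332,220),(150,290)])
T=plane('top',bt,232); print('top bar',T,T.mean(0)); 
d=T[1]+T[2]-T[0]-T[3]; print('long dir deg',np.degrees(np.arctan2(d[1],d[0])),np.linalg.norm(d)/2, np.linalg.norm(T[0]-T[3]))
S=plane('scene',bs,232); print('scene bar',S,S.mean(0)); d=S[1]+S[2]-S[0]-S[3]; print(np.degrees(np.arctan2(d[1],d[0])),np.linalg.norm(d)/2,np.linalg.norm(S[0]-S[3]))
print('tri bar c',tri(bt.mean(0)[None],bs.mean(0)[None]))
print('disc', plane('top',A([(376,273)]),198),plane('scene',B([(242,250)]),198))
F=plane('top',A([(60,175),(158,527),(413,80),(517,430)]),15)
for i,j in((0,1),(0,2),(1,3)):
    e=F[j]-F[i]; print('frame',np.degrees(np.arctan2(e[1],e[0])))
J=plane('top',A([(178,188),(250,450),(455,112),(522,378)]),150)
for i,j in((0,1),(0,2),(1,3),(2,3)):
    e=J[j]-J[i]; print('jar',np.degrees(np.arctan2(e[1],e[0])),np.linalg.norm(e))
print(J.mean(0))
S=plane('scene',B([(252,68),(467,232),(292,460),(75,290)]),150);print('scene sh',S.mean(0))
for i in range(4):
    e=S[(i+1)%4]-S[i]; print('jar',np.degrees(np.arctan2(e[1],e[0])),np.linalg.norm(e))
E
```

```text
top bar [[ 570.9 -174.2  232. ]
 [ 551.4 -243.6  232. ]
 [ 530.5 -235.9  232. ]
 [ 549.8 -167.3  232. ]] [ 550.7 -205.2  232. ]
long dir deg -105.70460472043791 71.64729510125726 22.150612925083642
scene bar [[ 530.5 -229.3  232. ]
 [ 550.6 -165.7  232. ]
 [ 570.6 -170.6  232. ]
 [ 550.3 -235.6  232. ]] [ 550.5 -200.3  232. ]
72.59412716119841 67.41132026990921 20.79005178519976
tri bar c [[ 551.  -201.9  237.6    4.4]]
disc [[ 550.2 -206.4  198. ]] [[ 550.5 -205.1  198. ]]
frame -165.40268825541546
frame -75.36541627403761
frame -75.3582107954643
jar -165.8119851593656 111.7801083882507
jar -75.09100139559968 119.11652875848998
jar -75.63393935482716 115.57032505930651
jar -167.6062480203653 112.97523565919717
[ 550.4 -207.5  150. ]
scene sh [ 548.8 -203.1  150. ]
jar 14.408535784999227 112.75606406277836
jar -75.33950281665508 110.98376938726302
jar -164.64135529471287 111.74531883025833
jar 105.17735347924715 112.84579030182398
```

Both views put the lid axis near (550.5, -205.5). The jar's yaw is about 14.6° and the bar's about 73–74°, so the lid stands at about 0.54 rad, inside the stated range. I'll raise the tool and move over there.

Call:
{"method": "arm_command", "body": {
  "moves": [
    {"fingers": 0,"offset": [0,0,-0.055],"spin": 0},
    {"fingers": 0,"offset": [0,0,-0.055],"spin": 0},
    {"fingers": 0,"offset": [-0.022,-0.047,0],"spin": -1},
    {"fingers": 0,"offset": [-0.0165,-0.049,0],"spin": -1},
    {"fingers": 0,"offset": [-0.011,-0.05,0],"spin": -1},
    {"fingers": 0,"offset": [-0.006,-0.051,0],"spin": -1},
    {"fingers": 0,"offset": [-0.001,-0.051,0],"spin": -1},
    {"fingers": 0,"offset": [0.004,-0.051,0],"spin": -1},
    {"fingers": 0,"offset": [0.01,-0.05,0],"spin": -1},
    {"fingers": 0,"offset": [0.015,-0.049,0],"spin": -1}
  ],
  "grip_force": 30
}}

```text
t: 1.35
tool_pos: [473.9, -268.8, 289.0]
tcp_rot: [-3.061, 0.664, 0.006]
force: [-0.9, -0.5, 0.1]
finger_gap: 0.999
```

```bash
cat >> h.py <<'E'
from scipy.spatial.transform import Rotation as Ro
def togo(x,y,z,ang):
    s=r.state(); R=Ro.from_rotvec(s['tcp_rot']).as_matrix(); a=np.degrees(np.arctan2(R[1,0],R[0,0]))
    d=R.T@(np.array([x,y,z])-s['tool_pos'])
    print('t',round(s['t'],2),'tcp',s['tool_pos'].round(1),'xang',a.round(2),'zaxis',R[:,2].round(3),'togo tool mm',d.round(1),'spin units',round(-(ang-a)/6,2),'F',s['force'].round(1),'M',s['moment'].round(2),'gap',round(s['finger_gap'],3),'q6',s['q'][5].round(2))
E
python3 -c "
from h import *
togo(550.5,-205.5,290,-16)"
```

```text
t 1.35 tcp [ 473.9 -268.8  289. ] xang -24.48 zaxis [-0.002  0.01  -1.   ] togo tool mm [ 43.4 -89.4  -0.5] spin units -1.41 F [-0.9 -0.5  0.1] M [-0.01 -0.08 -0.04] gap 0.999 q6 -0.31
```

Call:
{"method": "arm_command", "body": {
  "moves": [
    {"fingers": 0,"offset": [0.022,-0.045,0],"spin": 0},
    {"fingers": 0,"offset": [0.022,-0.045,-0.02],"spin": 0},
    {"fingers": 0,"offset": [0,0,0],"spin": -1.4},
    {"fingers": 0,"offset": [0,0,0],"spin": 0}
  ]
}}

```text
t: 1.85
tool_pos: [554.8, -198.8, 307.2]
tcp_rot: [-3.101, 0.424, 0.011]
force: [0.6, -0.2, 0.1]
finger_gap: 1.002
```

```bash
python3 -c "
from h import *
togo(550.5,-205.5,290,-16)
c=cams.calibration('wrist');print(c['vfov'],np.array(c['pose']).round(3).tolist(),c['cx'],c['cy'],c['dist'])
im=cams.capture('wrist');cv2.imwrite('pics/w1.png',im[:,:,::-1])
"
```

```text
t 1.85 tcp [ 554.8 -198.8  307.2] xang -15.56 zaxis [-0.005  0.013 -1.   ] togo tool mm [-2.2  7.8 17.1] spin units 0.07 F [ 0.6 -0.2  0.1] M [-0.1  -0.01  0.  ] gap 1.002 q6 -0.28
61.71298578367063 [[0.963, -0.255, -0.085, 578.143], [-0.269, -0.925, -0.27, -120.915], [-0.01, 0.283, -0.959, 512.131], [0.0, 0.0, 0.0, 1.0]] 282.646382665398 208.37115825674414 [-0.05219051  0.          0.          0.          0.        ]
```

View pics/w1.png

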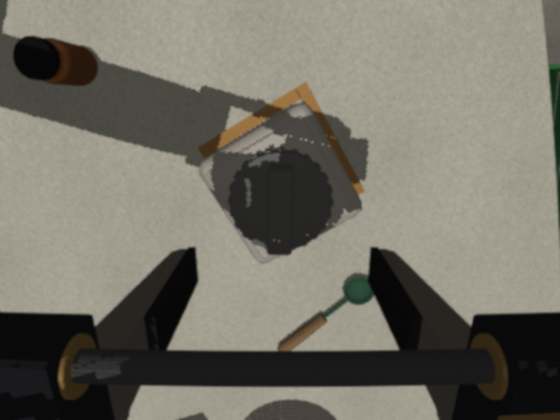

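The wrist view shows the lid at (281,202). The bar is upright in the picture, square to the jaws, but in shadow, so I'll enhance it.

```bash
python3 -c "
import cv2,numpy as np
a=cv2.imread('pics/w1.png')[135:265,215:350].astype(float)
a=np.clip(a*4,0,255).astype('uint8');cv2.imwrite('pics/w1c.png',cv2.resize(a,None,fx=4.5,fy=4.5,interpolation=cv2.INTER_CUBIC))"
```

```text
(no output)
```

View pics/w1c.png

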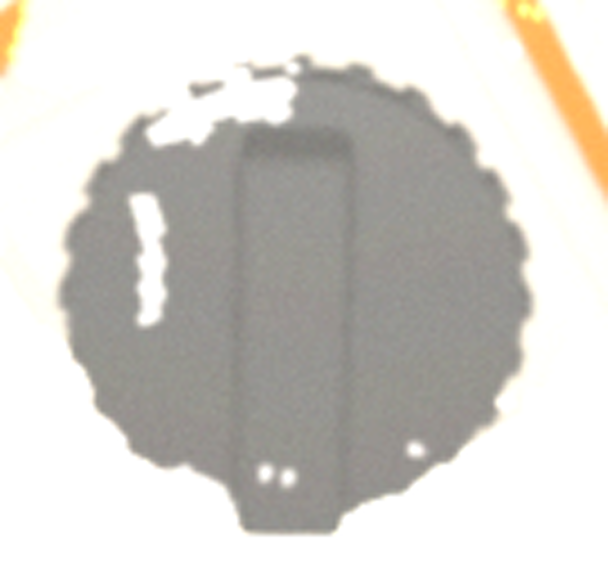

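```bash
python3 -c "
from h import *
np.set_printoptions(precision=1,suppress=True)
W=lambda p:(np.array(p,float)+.5)/4.5-.5+[215,135]
T=plane('wrist',W([(240,158),(352,158),(340,528),(242,528)]),232);print(T,T.mean(0))
d=T[2]+T[3]-T[0]-T[1];print(np.degrees(np.arctan2(-d[1],-d[0])),np.linalg.norm(d)/2,np.linalg.norm(T[0]-T[1]))
print(plane('wrist',W([(300,282)]),198))
"
```

```text
[[ 550.7 -165.4  232. ]
 [ 570.  -170.8  232. ]
 [ 549.  -239.4  232. ]
 [ 530.9 -234.4  232. ]] [ 550.1 -202.5  232. ]
73.46187835581935 71.74469529873359 20.067655197413
[[ 552.  -198.8  198. ]]
```

Call:
{"method": "arm_command", "body": {
  "moves": [
    {"fingers": 0,"offset": [-0.002,0.006,0.03],"spin": 0.1},
    {"fingers": 0,"offset": [0,0,0.03],"spin": 0},
    {"fingers": 0,"offset": [0,0,0.0],"spin": 0}
  ]
}}

```text
t: 2.28
tool_pos: [549.6, -204.9, 245.9]
tcp_rot: [-3.096, 0.458, 0.011]
force: [-0.1, -0.8, 0.9]
finger_gap: 0.999
```

```bash
python3 -c "
from h import *
togo(550.4,-204,205,-16.4)"
```

```text
t 2.27 tcp [ 549.6 -204.9  245.9] xang -16.84 zaxis [-0.005  0.013 -1.   ] togo tool mm [ 0.8 -0.6 40.9] spin units -0.07 F [-0.1 -0.8  0.9] M [-0.04 -0.08  0.04] gap 0.999 q6 -0.27
```

Call:
{"method": "arm_command", "body": {
  "moves": [
    {"fingers": 0,"offset": [0.001,-0.0005,0.025],"spin": 0},
    {"fingers": 0,"offset": [0,0,0.014],"spin": 0},
    {"fingers": 0,"offset": [0,0,0],"spin": 0},
    {"fingers": 255,"offset": [0,0,0],"spin": 0},
    {"fingers": 255,"offset": [0,0,0],"spin": 0},
    {"fingers": 255,"offset": [0,0,0],"spin": 0},
    {"fingers": 255,"offset": [0,0,0],"spin": 0}
  ],
  "grip_force": 20
}}

```text
t: 3.15
tool_pos: [553.0, -207.3, 213.7]
tcp_rot: [-3.099, 0.468, -0.005]
force: [0.2, 0.7, 0.1]
finger_gap: 0.589
```

```bash
python3 -c "
from h import *
togo(550.4,-204,205,-16.4)"
```

```text
t 3.15 tcp [ 553.  -207.3  213.7] xang -17.18 zaxis [ 0.004  0.007 -1.   ] togo tool mm [-3.5 -2.3  8.7] spin units -0.13 F [0.2 0.7 0.1] M [-0.01 -0.03 -0.01] gap 0.589 q6 -0.27
```

Call:
{"method": "arm_command", "body": {
  "moves": [
    {"fingers": 128,"offset": [-0.0035,-0.0025,0.008],"spin": -0.1},
    {"fingers": 128,"offset": [0,0,0],"spin": 0}
  ]
}}

```text
t: 3.4
tool_pos: [550.1, -203.5, 205.0]
tcp_rot: [-3.101, 0.45, -0.004]
force: [-0.3, 1.0, -0.3]
finger_gap: 0.497
```

```bash
python3 -c "
from h import *
for i in range(3): togo(550.4,-204,205,-16.4)"
```

```text
t 3.4 tcp [ 550.1 -203.5  205. ] xang -16.53 zaxis [ 0.004  0.008 -1.   ] togo tool mm [ 0.4  0.4 -0. ] spin units -0.02 F [-0.3  1.  -0.3] M [-0.06 -0.11 -0.02] gap 0.497 q6 -0.28
t 3.4 tcp [ 550.1 -203.5  205. ] xang -16.53 zaxis [ 0.004  0.008 -1.   ] togo tool mm [ 0.4  0.4 -0. ] spin units -0.02 F [-0.3  1.  -0.3] M [-0.06 -0.11 -0.02] gap 0.497 q6 -0.28
t 3.4 tcp [ 550.1 -203.5  205. ] xang -16.53 zaxis [ 0.004  0.008 -1.   ] togo tool mm [ 0.4  0.4 -0. ] spin units -0.02 F [-0.3  1.  -0.3] M [-0.06 -0.11 -0.02] gap 0.497 q6 -0.28
```

Call:
{"method": "arm_command", "body": {
  "moves": [
    {"fingers": 255,"offset": [0,0,0],"spin": 0},
    {"fingers": 255,"offset": [0,0,0],"spin": 0}
  ]
}}

```text
t: 3.65
tool_pos: [550.0, -203.3, 204.8]
tcp_rot: [-3.101, 0.45, -0.004]
force: [0.5, 0.2, 0.3]
finger_gap: 0.302
```

```bash
python3 -c "
from h import *
togo(550.4,-204,205,-16.4)"
```

```text
t 3.65 tcp [ 550.  -203.3  204.8] xang -16.53 zaxis [ 0.004  0.008 -1.   ] togo tool mm [ 0.5  0.5 -0.2] spin units -0.02 F [0.5 0.2 0.3] M [-0.06 -0.04  0.  ] gap 0.302 q6 -0.28
```

Call:
{"method": "arm_command", "body": {
  "moves": [
    {"fingers": 255,"offset": [0.0005,0,0],"spin": 0},
    {"fingers": 255,"offset": [0,0,0],"spin": 0}
  ]
}}

```text
t: 3.9
tool_pos: [550.6, -203.6, 205.0]
tcp_rot: [-3.101, 0.45, -0.004]
force: [0.2, 0.2, -0.2]
finger_gap: 0.082
```

```bash
python3 -c "
from h import *
togo(550.4,-204,205,-16.4)"
```

```text
t 3.9 tcp [ 550.6 -203.6  205. ] xang -16.53 zaxis [ 0.004  0.007 -1.   ] togo tool mm [-0.1  0.4 -0. ] spin units -0.02 F [ 0.2  0.2 -0.2] M [-0.1  -0.08 -0.03] gap 0.082 q6 -0.28
```

The gap reads 0.08, where 22/92 would be 0.24, so I'll look before going on.

```bash
python3 -c "
from h import *
im=cams.capture('wrist')[:,:,::-1];cv2.imwrite('pics/w2.png',np.clip(im*1.0*2.5,0,255).astype('uint8'))
im=cams.capture('scene')[:,:,::-1];cv2.imwrite('pics/s2.png',cv2.resize(im[150:350,80:340],None,fx=3,fy=3,interpolation=2))
togo(550.4,-204,205,-16.4)
"
```

```text
t 4.0 tcp [ 550.6 -203.6  205. ] xang -16.53 zaxis [ 0.004  0.007 -1.   ] togo tool mm [-0.1  0.4 -0. ] spin units -0.02 F [-0.  -0.6  1. ] M [ 0.02 -0.03  0.02] gap 0.007 q6 -0.28
```

View pics/w2.png

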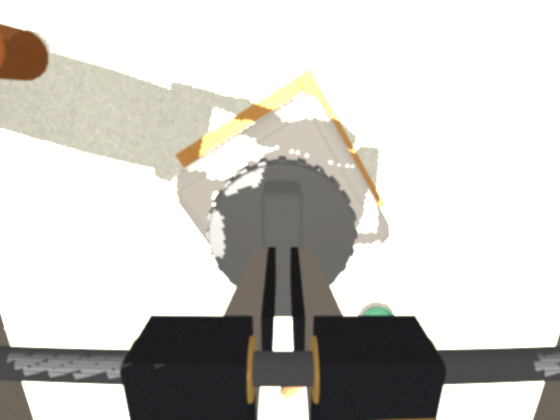

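View pics/s2.png

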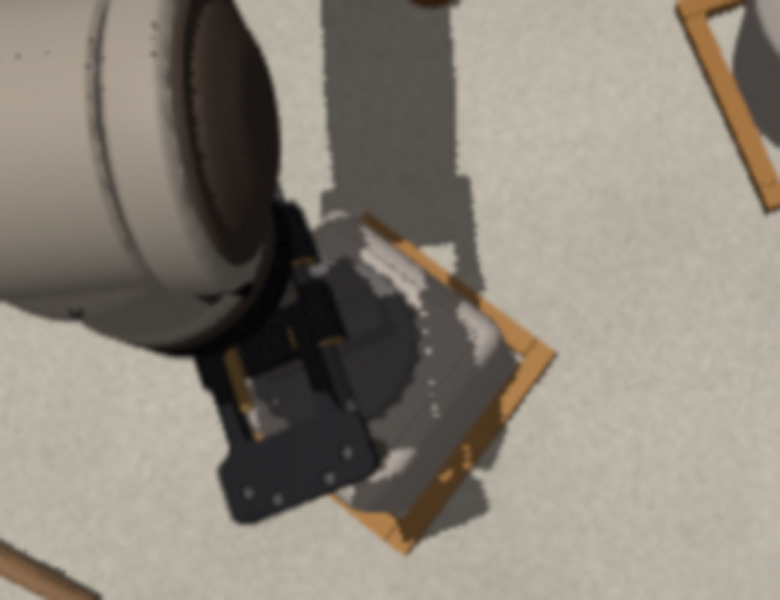

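```bash
cat >> h.py <<'E'
def proj(n,P):
    c=cams.calibration(n); f=210/np.tan(np.radians(c['vfov']/2)); M=np.linalg.inv(np.array(c['pose']))
    K=np.array([[f,0,c['cx']],[0,f,c['cy']],[0,0,1]])
    return cv2.projectPoints(np.array(P,float).reshape(-1,1,3),cv2.Rodrigues(M[:3,:3])[0],M[:3,3],K,np.array(c['dist']))[0].reshape(-1,2)
E
python3 -c "
from h import *
s=r.state();R=Ro.from_rotvec(s['tcp_rot']).as_matrix();p=s['tool_pos']
pts=[p,p-19*R[:,2],p+R[:,1]*10,p-R[:,1]*10,[550.4,-204,232],[550.4,-204,198],[560.7,-167.6,232],[540,-240,232],[560.7,-167.6,198]]
print(proj('wrist',pts).round(0)); print(((proj('scene',pts)-[80,150])*3).round(0)); print(np.array(cams.calibration('wrist')['pose']).round(2),p)
im=cams.capture('top')[:,:,::-1];cv2.imwrite('pics/t2.png',cv2.resize(im[130:290,280:480],None,fx=3.7,fy=3.7,interpolation=2))
im=cams.capture('wrist')[:,:,::-1];cv2.imwrite('pics/w3.png',cv2.resize(np.clip(im[140:330,180:400]*1.0*4,0,255).astype('uint8'),None,fx=3,fy=3,interpolation=2))
togo(550.4,-204,205,-16.4)
"
```

```text
[[283. 240.]
 [283. 253.]
 [283. 255.]
 [283. 225.]
 [283. 259.]
 [283. 237.]
 [282. 193.]
 [284. 318.]
 [282. 179.]]
[[325. 342.]
 [316. 337.]
 [308. 349.]
 [342. 335.]
 [312. 335.]
 [327. 344.]
 [379. 308.]
 [246. 362.]
 [390. 318.]]
[[ 9.6000e-01 -2.7000e-01 -8.0000e-02  5.7342e+02]
 [-2.8000e-01 -9.2000e-01 -2.7000e-01 -1.2493e+02]
 [ 0.0000e+00  2.9000e-01 -9.6000e-01  4.0970e+02]
 [ 0.0000e+00  0.0000e+00  0.0000e+00  1.0000e+00]] [ 550.62243365 -203.60428825  204.98643223]
t 4.1 tcp [ 550.6 -203.6  204.9] xang -16.53 zaxis [ 0.004  0.008 -1.   ] togo tool mm [-0.1  0.5 -0.1] spin units -0.02 F [-0.1  0.6 -0.8] M [-0.03 -0.09  0.01] gap 0.004 q6 -0.28
```

View pics/w3.png

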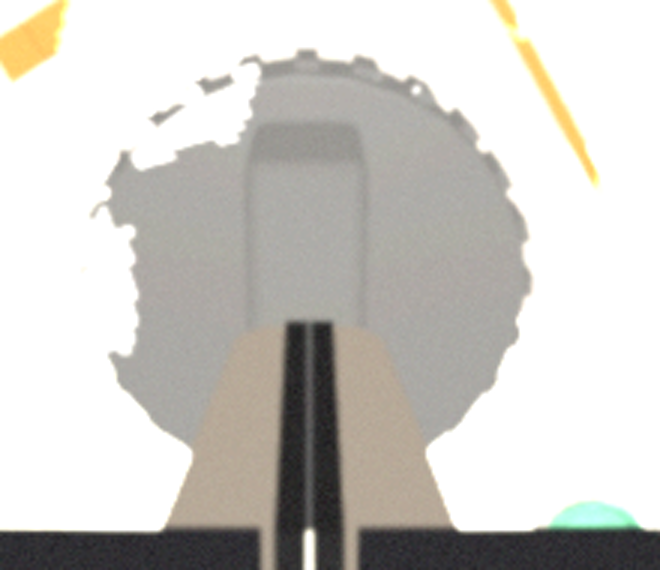

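View pics/t2.png

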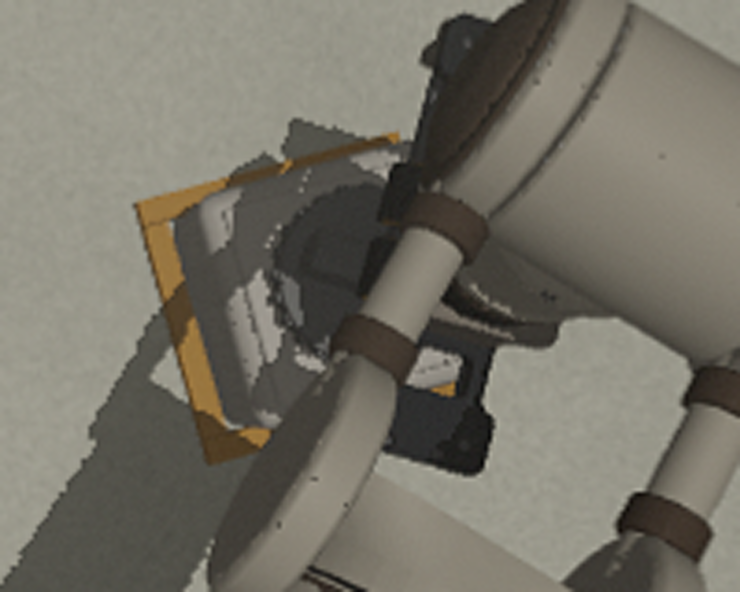

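The wrist picture shows the fingers shut with their tips above the bar: the tip edge is at row 247, where a tip at the reported TCP would have its near edge at row 225. When open, the tips stood 173 px apart for 92 mm. That is a depth of about 187 mm against 219 mm for the reported TCP, so the real tips seem to be about 30 mm higher than reported. I'll open and check this again.

Call:
{"method": "arm_command", "body": {
  "moves": [
    {"fingers": 0,"offset": [0,0,-0.01],"spin": 0},
    {"fingers": 0,"offset": [0,0,0],"spin": 0},
    {"fingers": 0,"offset": [0,0,0],"spin": 0},
    {"fingers": 0,"offset": [0,0,0],"spin": 0},
    {"fingers": 0,"offset": [0,0,0],"spin": 0},
    {"fingers": 0,"offset": [0,0,0],"spin": 0},
    {"fingers": 0,"offset": [0,0,0],"spin": 0}
  ]
}}

```text
t: 4.97
tool_pos: [550.6, -203.7, 215.7]
tcp_rot: [-3.101, 0.451, -0.004]
force: [-0.0, 0.3, -0.3]
finger_gap: 0.744
```

```bash
python3 -c "
from h import *
print(r.grip_depth, [a for a in dir(r) if a[0]!='_'])
togo(550.4,-204,205,-16.4)
im=cams.capture('wrist')[:,:,::-1];cv2.imwrite('pics/w4.png',cv2.resize(np.clip(im[120:330,130:430]*1.0*4,0,255).astype('uint8'),None,fx=2.6,fy=2.6,interpolation=2))
im=cams.capture('scene')[:,:,::-1];cv2.imwrite('pics/s4.png',cv2.resize(np.clip(im[190:340,100:300]*2.,0,255).astype('uint8'),None,fx=3.8,fy=3.8,interpolation=2))
"
```

```text
18.700000000000003 ['PlanningError', 'grip_depth', 'job_done', 'state']
t 4.97 tcp [ 550.6 -203.7  215.7] xang -16.53 zaxis [ 0.004  0.007 -1.   ] togo tool mm [-0.1  0.4 10.7] spin units -0.02 F [-0.   0.3 -0.3] M [-0.07 -0.07 -0.01] gap 0.744 q6 -0.28
```

View pics/w4.png

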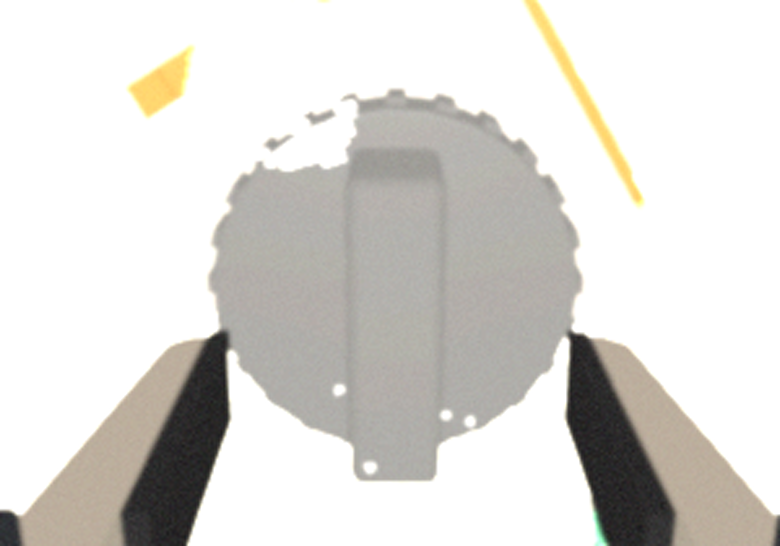

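View pics/s4.png

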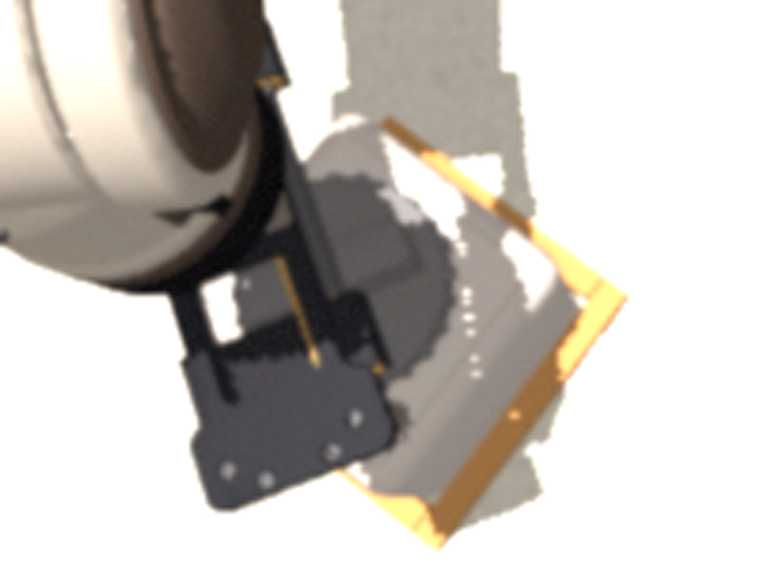

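Open at 0.744 (68 mm), the tips are 131 px apart. That again puts them about 30 mm above the reported TCP and clear of the bar, which fits the fingers having shut on nothing. I'll go down in small steps with the fingers open and watch the force.

Call:
{"method": "arm_command", "body": {
  "moves": [
    {"fingers": 100,"offset": [0,0,0.015],"spin": 0},
    {"fingers": 100,"offset": [0,0,0.008],"spin": 0},
    {"fingers": 100,"offset": [0,0,0],"spin": 0}
  ]
}}

```text
t: 5.45
tool_pos: [550.2, -203.2, 190.2]
tcp_rot: [-3.1, 0.45, -0.002]
force: [-0.0, 1.5, 0.2]
finger_gap: 0.61
```

```bash
python3 -c "
from h import *
togo(550.4,-204,175,-16.4)
im=cams.capture('wrist')[:,:,::-1];cv2.imwrite('pics/w5.png',cv2.resize(np.clip(im[120:330,130:430]*1.0*4,0,255).astype('uint8'),None,fx=2.6,fy=2.6,interpolation=2))
"
```

```text
t 5.45 tcp [ 550.2 -203.2  190.2] xang -16.53 zaxis [ 0.003  0.008 -1.   ] togo tool mm [ 0.5  0.8 15.2] spin units -0.02 F [-0.   1.5  0.2] M [-0.01 -0.08 -0.06] gap 0.61 q6 -0.28
```

View pics/w5.png

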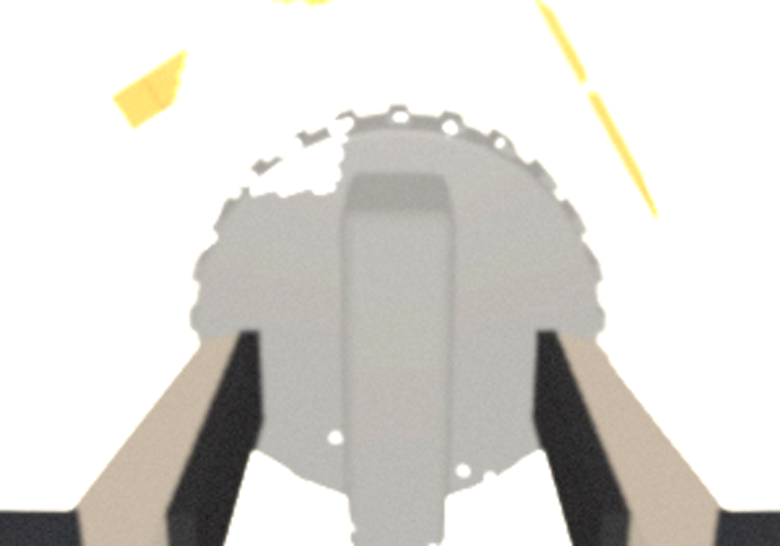

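At reported z 190, already below the disc top at 198, there is no force, which confirms the offset. The tips straddle the bar. I'll go down about 12 mm more and close.

Call:
{"method": "arm_command", "body": {
  "moves": [
    {"fingers": 130,"offset": [0.0005,0.0005,0.007],"spin": 0},
    {"fingers": 130,"offset": [0,0,0.005],"spin": 0},
    {"fingers": 130,"offset": [0,0,0],"spin": 0},
    {"fingers": 255,"offset": [0,0,0],"spin": 0},
    {"fingers": 255,"offset": [0,0,0],"spin": 0},
    {"fingers": 255,"offset": [0,0,0],"spin": 0}
  ]
}}

```text
t: 6.25
tool_pos: [550.1, -203.8, 178.5]
tcp_rot: [-3.101, 0.45, -0.001]
force: [-5.7, 0.7, 1.9]
finger_gap: 0.239
```

```bash
python3 -c "
from h import *
togo(550.4,-204,177,-16.4)
im=cams.capture('wrist')[:,:,::-1];cv2.imwrite('pics/w6.png',cv2.resize(np.clip(im[120:330,130:430]*1.0*4,0,255).astype('uint8'),None,fx=2.6,fy=2.6,interpolation=2))
togo(550.4,-204,177,-16.4)
"
```

```text
t 6.25 tcp [ 550.1 -203.8  178.5] xang -16.52 zaxis [ 0.002  0.008 -1.   ] togo tool mm [0.3 0.1 1.5] spin units -0.02 F [-5.7  0.7  1.9] M [ 0.26  0.91 -0.  ] gap 0.239 q6 -0.28
t 6.3 tcp [ 550.1 -203.8  178.5] xang -16.53 zaxis [ 0.002  0.008 -1.   ] togo tool mm [0.3 0.1 1.5] spin units -0.02 F [-5.7  1.   2.2] M [ 0.22  0.88 -0.09] gap 0.235 q6 -0.28
```

View pics/w6.png

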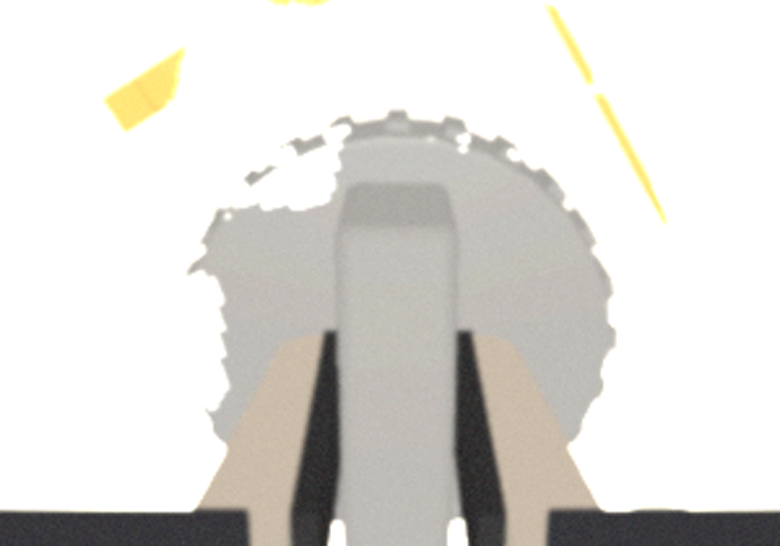

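The grip is good: gap 0.239 equals 22 mm, and the pads are on the bar. Now I turn backward (anticlockwise is negative spin).

Call:
{"method": "arm_command", "body": {
  "moves": [
    {"fingers": 255,"offset": [-0.0003,0,-0.0002],"spin": -0.7},
    {"fingers": 255,"offset": [0,0,-0.0002],"spin": -0.7},
    {"fingers": 255,"offset": [0,0,-0.0002],"spin": -0.7},
    {"fingers": 255,"offset": [0,0,0],"spin": -0.7}
  ]
}}

```text
t: 6.8
tool_pos: [549.8, -203.7, 178.9]
tcp_rot: [-3.133, -0.021, -0.003]
force: [-1.5, -0.6, -2.3]
finger_gap: 0.237
```

```bash
python3 -c "
from h import *
togo(550,-204,179,17.5)
"
```

```text
t 6.8 tcp [ 549.8 -203.7  178.9] xang 0.75 zaxis [ 0.002  0.008 -1.   ] togo tool mm [ 0.2  0.3 -0.1] spin units -2.79 F [-1.5 -0.6 -2.3] M [ 0.04  0.17 -0.06] gap 0.237 q6 -0.58
```

Call:
{"method": "arm_command", "body": {
  "moves": [
    {"fingers": 255,"offset": [0,0,-0.0003],"spin": -0.7},
    {"fingers": 255,"offset": [0,0,-0.0002],"spin": -0.7},
    {"fingers": 255,"offset": [0,0,-0.0002],"spin": -0.7},
    {"fingers": 255,"offset": [0,0,0],"spin": -0.7},
    {"fingers": 255,"offset": [0,0,0],"spin": 0}
  ]
}}

```text
t: 7.42
tool_pos: [549.5, -203.7, 177.7]
tcp_rot: [-3.094, -0.492, -0.004]
force: [0.4, -0.7, -1.9]
finger_gap: 0.239
```

```bash
python3 -c "
from h import *
togo(550,-204,179,17.5)
im=cams.capture('wrist')[:,:,::-1];cv2.imwrite('pics/w7.png',cv2.resize(np.clip(im[50:330,80:480]*1.0*2,0,255).astype('uint8'),None,fx=2,fy=2,interpolation=2))
"
```

```text
t 7.42 tcp [ 549.5 -203.7  177.7] xang 18.05 zaxis [ 0.001  0.009 -1.   ] togo tool mm [ 0.4  0.4 -1.3] spin units 0.09 F [ 0.4 -0.7 -1.9] M [-0.04 -0.03  0.04] gap 0.239 q6 -0.88
```

View pics/w7.png

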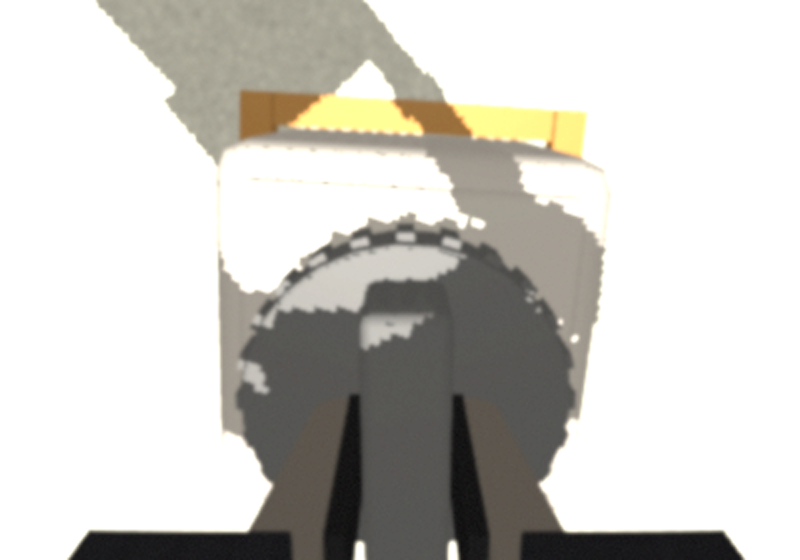

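The bar is now about parallel to the jar walls, with the lid near -0.06, and the tool carries the lid's weight (-1.9 N). I'll let it down gently.

Call:
{"method": "arm_command", "body": {
  "moves": [
    {"fingers": 255,"offset": [0,0,0.003],"spin": 0},
    {"fingers": 255,"offset": [0,0,0.003],"spin": 0},
    {"fingers": 255,"offset": [0,0,0.001],"spin": 0}
  ]
}}

```text
t: 7.85
tool_pos: [549.5, -203.7, 170.0]
tcp_rot: [-3.095, -0.488, -0.004]
force: [0.4, -0.1, -1.8]
finger_gap: 0.242
```

```bash
python3 -c "
from h import *
togo(550,-204,169,17.5)
"
```

```text
t 7.85 tcp [ 549.5 -203.7  170. ] xang 17.92 zaxis [ 0.001  0.009 -1.   ] togo tool mm [0.4 0.4 1. ] spin units 0.07 F [ 0.4 -0.1 -1.8] M [-0.07 -0.04 -0.02] gap 0.242 q6 -0.88
```

The lid still hangs after dropping about 9 mm, so I release it to settle by its own weight, then regrip.

Call:
{"method": "arm_command", "body": {
  "moves": [
    {"fingers": 160,"offset": [0,0,0],"spin": 0},
    {"fingers": 160,"offset": [0,0,0],"spin": 0},
    {"fingers": 160,"offset": [0,0,0],"spin": 0}
  ]
}}

```text
t: 8.22
tool_pos: [550.3, -203.9, 171.0]
tcp_rot: [-3.096, -0.487, -0.007]
force: [0.4, -0.0, 0.5]
finger_gap: 0.37
```

```bash
python3 -c "
from h import *
togo(550,-204,169,17.5)
im=cams.capture('wrist')[:,:,::-1];cv2.imwrite('pics/w8.png',cv2.resize(np.clip(im[50:330,80:480]*1.0*2,0,255).astype('uint8'),None,fx=2,fy=2,interpolation=2))
"
```

```text
t 8.22 tcp [ 550.3 -203.9  171. ] xang 17.89 zaxis [ 0.003  0.008 -1.   ] togo tool mm [-0.3 -0.   2. ] spin units 0.06 F [ 0.4 -0.   0.5] M [-0.03 -0.09 -0.  ] gap 0.37 q6 -0.88
```

View pics/w8.png

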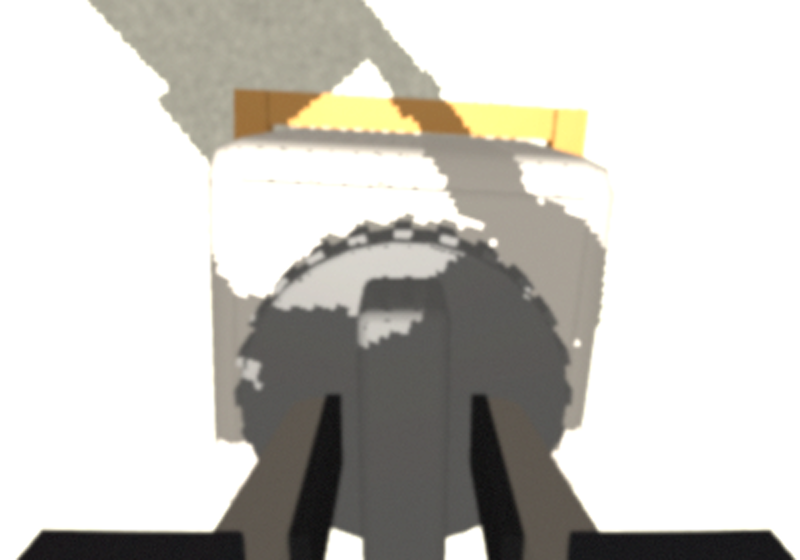

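```bash
python3 -c "
from h import *
a=np.radians(17.9+90)
for h in (36,38):
  for z in (232.9,223): print(h,z,proj('wrist',[[550.2+h*np.cos(a),-204+h*np.sin(a),z]]).round(1))
togo(550,-204,169,17.5)
im=cams.capture('scene')[:,:,::-1];cv2.imwrite('pics/s8.png',cv2.resize(np.clip(im[190:340,100:300]*2.,0,255).astype('uint8'),None,fx=3.8,fy=3.8,interpolation=2))
"
```

```text
36 232.9 [[283.6 216.7]]
36 223 [[283.5 209.9]]
38 232.9 [[283.6 212.2]]
38 223 [[283.5 205.7]]
t 8.28 tcp [ 550.3 -203.9  171. ] xang 17.89 zaxis [ 0.003  0.008 -1.   ] togo tool mm [-0.3 -0.   2. ] spin units 0.07 F [0.4 0.3 0.8] M [ 0.01 -0.13  0.02] gap 0.373 q6 -0.88
```

View pics/s8.png

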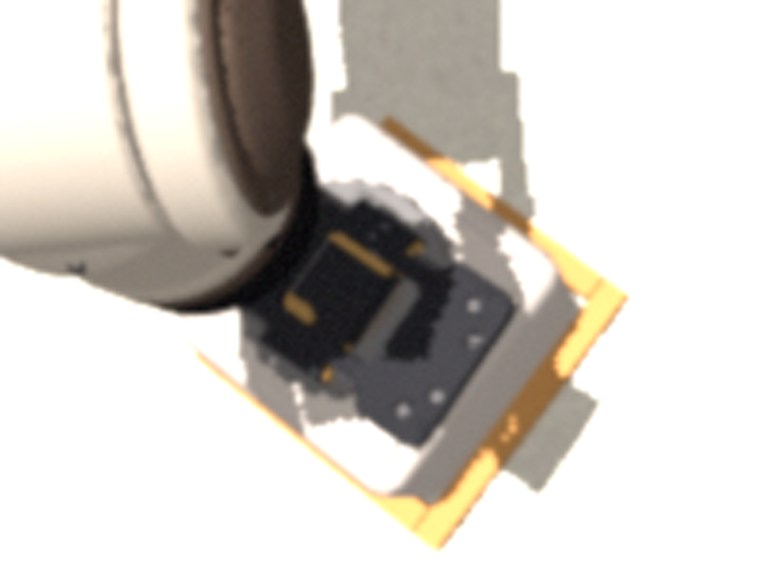

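The bar's end sits at row 206. I expected 205.7 if it had dropped and 212 if it were still riding, so the lid is down. I regrip slightly lower.

Call:
{"method": "arm_command", "body": {
  "moves": [
    {"fingers": 160,"offset": [0,0,0.004],"spin": 0},
    {"fingers": 160,"offset": [0,0,0.001],"spin": 0},
    {"fingers": 255,"offset": [0,0,0],"spin": 0},
    {"fingers": 255,"offset": [0,0,0],"spin": 0},
    {"fingers": 255,"offset": [0,0,0],"spin": 0}
  ]
}}

```text
t: 8.95
tool_pos: [549.7, -204.0, 165.5]
tcp_rot: [-3.096, -0.487, -0.005]
force: [-0.3, -0.0, 0.1]
finger_gap: 0.232
```

```bash
python3 -c "
from h import *
togo(550,-204,165,-45.5)
"
```

```text
t 8.95 tcp [ 549.7 -204.   165.5] xang 17.89 zaxis [ 0.002  0.008 -1.   ] togo tool mm [0.3 0.1 0.5] spin units 10.57 F [-0.3 -0.   0.1] M [-0.11 -0.06 -0.02] gap 0.232 q6 -0.88
```

Call:
{"method": "arm_command", "body": {
  "moves": [
    {"fingers": 255,"offset": [0,0,0.0001],"spin": 0.7},
    {"fingers": 255,"offset": [0,0,0.0001],"spin": 0.7},
    {"fingers": 255,"offset": [0,0,0.0001],"spin": 0.7},
    {"fingers": 255,"offset": [0,0,0.0001],"spin": 0.7},
    {"fingers": 255,"offset": [0,0,0.0001],"spin": 0.7}
  ]
}}

```text
t: 9.57
tool_pos: [549.9, -204.0, 165.0]
tcp_rot: [-3.132, 0.102, -0.003]
force: [-1.4, -0.3, -0.4]
finger_gap: 0.241
```

```bash
python3 -c "
from h import *
togo(550,-204,165,-45.5)
"
```

```text
t 9.57 tcp [ 549.9 -204.   165. ] xang -3.73 zaxis [ 0.002  0.008 -1.   ] togo tool mm [ 0.1 -0.  -0. ] spin units 6.96 F [-1.4 -0.3 -0.4] M [-0.11  0.09  0.07] gap 0.241 q6 -0.5
```

Turning freely with low forces. I continue.

Call:
{"method": "arm_command", "body": {
  "moves": [
    {"fingers": 255,"offset": [0,0,0.0001],"spin": 0.7},
    {"fingers": 255,"offset": [0,0,0.0001],"spin": 0.7},
    {"fingers": 255,"offset": [0,0,0.0001],"spin": 0.7},
    {"fingers": 255,"offset": [0,0,0.0001],"spin": 0.7},
    {"fingers": 255,"offset": [0,0,0.0001],"spin": 0.7},
    {"fingers": 255,"offset": [0,0,0.0001],"spin": 0.7},
    {"fingers": 255,"offset": [0,0,0.0001],"spin": 0.7}
  ]
}}

```text
t: 10.45
tool_pos: [550.1, -204.2, 164.2]
tcp_rot: [-2.997, 0.918, -0.002]
force: [0.5, -0.8, -0.4]
finger_gap: 0.235
```

```bash
python3 -c "
from h import *
togo(550,-204,164,-45.5)
"
```

```text
t 10.45 tcp [ 550.1 -204.2  164.2] xang -34.05 zaxis [ 0.003  0.007 -1.   ] togo tool mm [-0.2 -0.1  0.2] spin units 1.91 F [ 0.5 -0.8 -0.4] M [-0.17  0.07  0.04] gap 0.235 q6 0.03
```

Call:
{"method": "arm_command", "body": {
  "moves": [
    {"fingers": 255,"offset": [0,0,0.0001],"spin": 0.5},
    {"fingers": 255,"offset": [0,0,0.0001],"spin": 0.5},
    {"fingers": 255,"offset": [0,0,0],"spin": 0.4}
  ]
}}

```text
t: 10.82
tool_pos: [550.2, -204.3, 164.1]
tcp_rot: [-2.919, 1.141, -0.001]
force: [-0.7, -0.7, -1.1]
finger_gap: 0.238
```

```bash
python3 -c "
from h import *
togo(550,-204,164,-45.5)
"
```

```text
t 10.82 tcp [ 550.2 -204.3  164.1] xang -42.71 zaxis [ 0.003  0.006 -1.   ] togo tool mm [-0.3 -0.1  0.1] spin units 0.47 F [-0.7 -0.7 -1.1] M [-0.13  0.1   0.02] gap 0.238 q6 0.18
```

Call:
{"method": "arm_command", "body": {
  "moves": [
    {"fingers": 255,"offset": [0,0,0],"spin": 0.25},
    {"fingers": 255,"offset": [0,0,0],"spin": 0.2}
  ]
}}

```text
t: 11.08
tool_pos: [550.2, -204.3, 164.0]
tcp_rot: [-2.891, 1.212, -0.001]
force: [-1.2, -0.3, -0.1]
finger_gap: 0.24
```

```bash
python3 -c "
from h import *
togo(550,-204,164,-45.5)
"
```

```text
t 11.07 tcp [ 550.2 -204.3  164. ] xang -45.51 zaxis [ 0.004  0.006 -1.   ] togo tool mm [-0.3 -0.1  0. ] spin units -0.0 F [-1.2 -0.3 -0.1] M [-0.18  0.05  0.06] gap 0.24 q6 0.23
```

No stop is felt yet at -45.5°, so I nudge on until the moment rises.

Call:
{"method": "arm_command", "body": {
  "moves": [
    {"fingers": 255,"offset": [0,0,0],"spin": 0.25}
  ]
}}

```text
t: 11.2
tool_pos: [550.1, -204.3, 164.0]
tcp_rot: [-2.874, 1.251, -0.001]
force: [-1.3, 0.4, -0.3]
finger_gap: 0.243
```

```bash
python3 -c "
from h import *
togo(550,-204,164,-45.5)
"
```

```text
t 11.2 tcp [ 550.1 -204.3  164. ] xang -47.06 zaxis [ 0.003  0.006 -1.   ] togo tool mm [-0.3 -0.1 -0. ] spin units -0.26 F [-1.3  0.4 -0.3] M [-0.19  0.14  0.44] gap 0.243 q6 0.25
```

Call:
{"method": "arm_command", "body": {
  "moves": [
    {"fingers": 255,"offset": [0,0,0],"spin": 0.2}
  ]
}}

```text
t: 11.32
tool_pos: [550.1, -204.3, 163.9]
tcp_rot: [-2.861, 1.282, -0.001]
force: [-1.2, -0.8, -0.3]
finger_gap: 0.237
```

```bash
python3 -c "
from h import *
togo(550,-204,164,-45.5)
"
```

```text
t 11.32 tcp [ 550.1 -204.3  163.9] xang -48.28 zaxis [ 0.003  0.006 -1.   ] togo tool mm [-0.3 -0.1 -0.1] spin units -0.46 F [-1.2 -0.8 -0.3] M [-0.21  0.15  0.66] gap 0.237 q6 0.28
```

The moment has risen to 0.66 N m, so the lid is against its stop. I release, lift clear and look.

Call:
{"method": "arm_command", "body": {
  "moves": [
    {"fingers": 140,"offset": [0,0,0],"spin": 0},
    {"fingers": 140,"offset": [0,0,0],"spin": 0},
    {"fingers": 140,"offset": [0,0,0],"spin": 0},
    {"fingers": 140,"offset": [0,0,-0.02],"spin": 0},
    {"fingers": 140,"offset": [0,0,-0.03],"spin": 0},
    {"fingers": 140,"offset": [0,0,-0.05],"spin": 0},
    {"fingers": 140,"offset": [0,0,-0.05],"spin": 0},
    {"fingers": 140,"offset": [0,0,0],"spin": 0}
  ]
}}

```text
t: 12.32
tool_pos: [549.9, -204.8, 318.0]
tcp_rot: [-2.857, 1.284, -0.001]
force: [0.4, 0.3, 0.2]
finger_gap: 0.448
```

Call:
{"method": "arm_command", "body": {
  "moves": [
    {"fingers": 140,"offset": [-0.04,0.04,-0.01],"spin": 0},
    {"fingers": 140,"offset": [-0.04,0.04,0],"spin": 0},
    {"fingers": 140,"offset": [-0.04,0.04,0],"spin": 0},
    {"fingers": 140,"offset": [-0.04,0.04,0],"spin": 0},
    {"fingers": 140,"offset": [0,0,0],"spin": 0}
  ]
}}

```text
t: 12.95
tool_pos: [317.1, -189.8, 319.9]
tcp_rot: [-2.856, 1.283, 0.014]
force: [0.2, -0.4, 0.1]
finger_gap: 0.454
```

```bash
python3 -c "
from h import *
togo(550,-204,164,-45.5)
im=cams.capture('scene')[:,:,::-1];cv2.imwrite('pics/s9.png',im)
im=cams.capture('top')[:,:,::-1];cv2.imwrite('pics/t9.png',im)
"
```

```text
t 12.95 tcp [ 317.1 -189.8  319.9] xang -48.39 zaxis [-0.004  0.013 -1.   ] togo tool mm [ 167.2 -163.8  154.8] spin units -0.48 F [ 0.2 -0.4  0.1] M [-0.04 -0.1  -0.03] gap 0.454 q6 -0.03
```

View pics/s9.png

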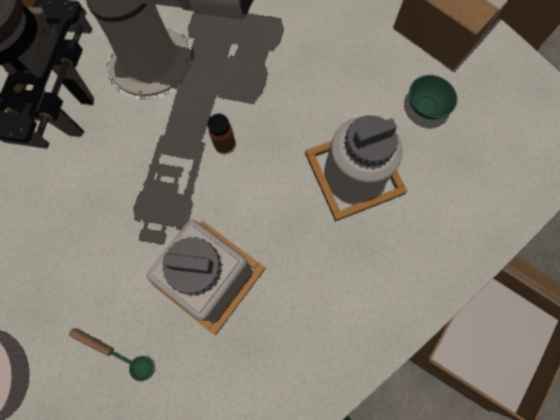

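View pics/t9.png

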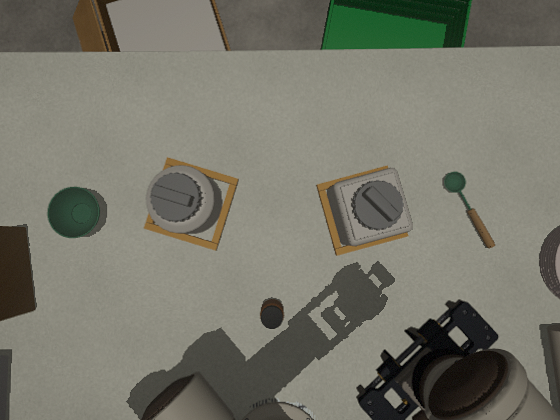

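Both views are clear: the bar has turned (top view (362,187) to (399,222)), and the round jar has not moved. I'll measure the bar's angle and height.

```bash
python3 -c "
import cv2,numpy as np
t=cv2.imread('pics/t9.png')[165:245,335:420];s=cv2.imread('pics/s9.png')[215:320,145:255]
cv2.imwrite('pics/c9.png',np.hstack([cv2.resize(np.clip(t*1.4,0,255).astype('uint8'),(400,376),interpolation=2),cv2.resize(np.clip(s*1.4,0,255).astype('uint8'),(400,376),interpolation=2)]))
print(400/85,376/80,400/110,376/105)
a=cv2.imread('pics/t0.png') if 0 else cv2.imread('pics/top0.png'); b=cv2.imread('pics/t9.png'); print('round jar diff',np.abs(a[150:255,140:240].astype(int)-b[150:255,140:240]).mean())
"
```

```text
4.705882352941177 4.7 3.6363636363636362 3.580952380952381
round jar diff 4.060507936507936
```

View pics/c9.png

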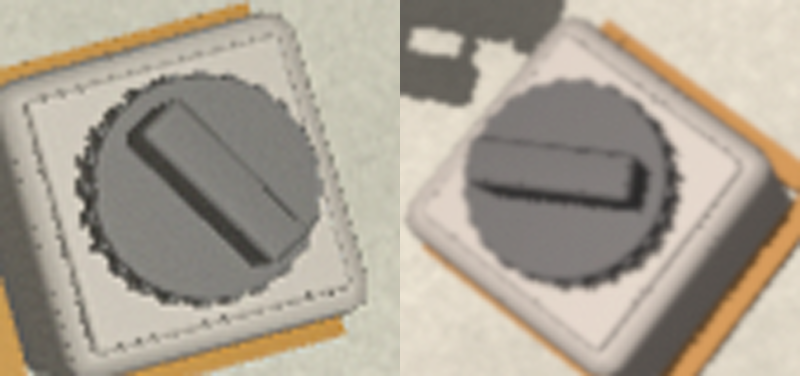

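```bash
python3 -c "
from h import *
np.set_printoptions(precision=1,suppress=True)
A=lambda p:(np.array(p,float)+.5)/[4.706,4.7]-.5+[335,165]
B=lambda p:(np.array(p,float)+.5)/[3.636,3.581]-.5+[145,215]
t=A([(180,98),(305,222),(268,265),(143,135)]);s=B([(85,137),(237,155),(232,202),(75,182)])
for n,p in(('top',t),('scene',s)):
  T=plane(n,p,221); d=T[1]+T[2]-T[0]-T[3]; b=np.degrees(np.arctan2(d[1],d[0]))%180
  print(n,T.mean(0),'bar',b,'lid rad',np.radians(104.6-b),np.linalg.norm(d)/2)
o=tri(t.mean(0)[None],s.mean(0)[None]); print('tri now',o)
# clear jaw xang - 0.66Nm windup
"
```

```text
top [ 551.  -205.5  221. ] bar 43.296216472304536 lid rad 1.0699528664881501 71.34225998598443
scene [ 551.3 -200.5  221. ] bar 44.35514496486196 lid rad 1.0514710777498428 70.48869096808973
tri now [[ 551.5 -202.2  225.3    4.8]]
```

The lid measures 1.05–1.07 rad (home is 1.05). The bar's triangulated height went from 237.6 to 225.3 mm, a 12.3 mm drop where about 11 is expected. I'm handing in.

```bash
python3 -c "
from h import *
togo(550,-204,164,-45.5); print(r.job_done())"
```

```text
t 13.05 tcp [ 319.1 -190.2  320. ] xang -48.26 zaxis [-0.004  0.014 -1.   ] togo tool mm [ 166.1 -162.   154.9] spin units -0.46 F [ 0.1  1.  -0.4] M [-0.03  0.    0.02] gap 0.451 q6 -0.03
the job is handed in; nothing more can be done
None
```

The square jar's lid is screwed fully home and released, and I handed the job in at about 13 s. I turned it backward about 35° to about -0.06 rad and lowered it, then released it so it settled low. I then regripped it and screwed it forward until the stop was felt (moment up to 0.66 N m), let go and moved clear.

**Last checks:**
- **Angle:** the lid reads 1.05 rad in the scene view and 1.07 in the top view; home is 1.05.
- **Height:** the bar's top came out 12.3 mm lower than at the start, where about 11 mm was expected.
- **Forces:** contact force stayed under 6 N at every reading.
- **Round jar:** it looks unmoved in both views and was never approached. I only compared the pictures and did not measure it.

**What failed or disagreed:**
- **Grasp height:** the first grasp closed on nothing above the bar. The real fingertips were about 30 mm higher than the reported TCP. I measured this in the wrist pictures, went lower with the force watched, and gripped properly.
- **Bar position:** the top and scene views differed by about 5 mm on the bar's position, and the triangulated heights read about 5 mm high both before and after, so the drop is sounder than either height.
- **Stop angle:** the moment rose 1–2° past the jaw angle I had predicted, which is within my error for the jar's angle plus the twist in the grip.

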